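Feed apples into the pulp cup tray

ROBOT

A 6-joint arm with a two-finger parallel gripper is mounted at the origin on the work surface. World frame = base frame: x ahead of the robot, y to its left, z up, the work surface at z = 0. Lengths are in m, angles in rad, forces in N, time in s.
With the tool pointing down it reaches from about 0.375 to 0.9 m from the base axis. Payload 3.1 kg.
Tool frame: the origin (TCP) lies at the centre of the arm's flange, where the gripper is bolted on; the fingertips stand 182 mm ahead of it and the grasp point (between the pads) lies 164 mm ahead of it; z points along the fingers, y is the line along which they close (so a half turn about z gives the same grasp; the last joint's range is limited). The gripper opens to 87 mm and grips with 3 to 60 N. Pads are 19 mm wide; open, the fingers measure 117 mm over their backs; the gripper's body (75 mm by 190 mm) begins 51 mm behind the grasp point.
Start: joints at [-1.458, 0.527, 1.433, -0, 1.181, -0.178], TCP at [0.18, -0.599, 0.405] pointing down, gripper open.
Joint ranges: [-3.08, 3.08], [-0.75, 2.2], [0.22, 2.44], [-1.43, 4.57], [0, 2.65], [-2.85, 2.85]. Speed limits (rad/s): [2.79, 2.79, 3.14, 3.14, 3.14, 3.14].

INTERFACE

Orientations are given as a unit quaternion [x, y, z, w].
In Python, from rig import * gives the robot as it stands.
- The arm moves only by the tool move_arm, never from a script. Its argument "commands" is a list that holds one entry, the list of rows, each a list of 6 numbers: the shift along the tool's x, y, z in units of 40 mm (1.0 is 40 mm), then the turn, a rotation vector about the tool's x, y, z in rad. A call has 1 to 12 rows; each row is the pose to reach, as a shift and turn from the pose commanded when the call began, along the tool's axes at that moment; what a row does not reach only later rows make up. A row lasts 1/8 s, in which the tool goes at most 62.5 mm and 10.7 degrees, less where a joint would pass 70% of its speed; a pose out of reach is approached as far as the arm can. A call with a gripper value outside its range is refused whole. "claw" is the closure, from -1 (fully open) to 1 (shut), so that 0 is half open, set as the call begins (left out, the last holds). The fingers move at their own pace and stop on an object; "squeeze" is the grip in N (left out, the last holds). Time passes only in rows, so rows that repeat a pose let the fingers close. It gives the time, the measured TCP pose, the force, the opening and the grip force at its end, in the units of the state.
- get_obs(): the state, without advancing time (a new reading comes with each control period).
- camera(name): name is "side" or "top" or "wrist"; returns a dict with "pixels" (400x640x3 uint8, blue, green, red), "range_z" (400x640 float32, m along the optical axis (not along the pixel's ray), 0 where there is no reading), "camera_matrix" (3x3 intrinsics, pixels), "D" ([k1, k2, p1, p2, k3] as OpenCV has them; the pictures are not rectified), "extrinsics" (4x4, takes a point from world to camera coordinates). Camera axes: x right, y up, looking along -z (the intrinsics and any distortion apply to the point x, -y, -z); pixel columns grow to the right and rows downward; lengths in m; the calibration is good to about 2 mm. A picture is of the moment at which its call begins.
- hand_in(): hands the job in; it is judged then, once.
The state is a dict: "time": time; "q": joint angles; "joint_velocities": joint speeds; "joint_torque": joint torques, N m; "position": TCP position; "tool_rot": TCP orientation; "ft_force": force on the tool from outside, world axes, zero at the start; "moment": the same for the moment, N m; "grip_width": finger opening in m; "grip_force": force on a finger pad.
Only numpy, scipy, OpenCV 4.12 (cv2) and the standard library are available. Lean on these libraries where they do the work, as an engineer would, in place of code of your own. Each camera call takes 0.05 s, during which the arm holds its last target. There are 200 camera calls.

TASK

Two apples for the rearing tubs lie loose on the bench and could roll off. Pick up each one and set it gently into an empty cup of the grey pulp tray, lowering it in rather than letting it fall, so that both rest there without rolling. Leave the apple that already sits in the tray in its cup.

Things in the scene. Friction and masses are not known exactly. Their poses are not given: they have to be found in the camera images.
- apple_a: One of the two loose apples: round apple, 56 mm in diameter (a ball that rolls freely; a thin stalk stands up to 5 mm proud of it), 70 to 130 g. Origin at its centre; its axes mean nothing. It starts on the bench, centre 28 mm up; beside the two apples lies an oblong brown potato (90 mm long, 50 mm thick), which is not part of the job.
- apple_b: The other loose apple: round apple, 56 mm in diameter (a ball that rolls freely; a thin stalk stands up to 5 mm proud of it), 70 to 130 g. Origin at its centre; its axes mean nothing. It starts on the bench.
- apple_seated: The apple already in the tray: round apple, 56 mm in diameter (a ball that rolls freely; a thin stalk stands up to 5 mm proud of it), 70 to 130 g. Origin at its centre; its axes mean nothing. It sits in the tray's cup at +y and stays there.
- tray: Grey pulp tray fixed to the bench at any yaw, 104 (x) by 290 mm (y), deck 18 mm up, origin under its centre. Three 34 mm wide, 12 mm deep dimples (cups) at x = 0, y = -90, 0, +90 mm; the +90 one is taken. A seated apple rests on the rim, its centre 40 mm above the bench, 6 mm of it below the deck. Cones 8 mm high at x = -40/+40, y = -134, -45, +45, +134 mm clear fingers that close along x over a cup.

How it is judged:
At the end, for the whole second after the job is handed in: Both loose apples sit in the two empty cups (centre within 10 mm of the cup's centre along each of the tray's axes, and within 6 mm of the seated height), the third is still in its own cup, and all three lie still (under 0.03 m/s) (((x of apple_a in the frame of tray between -0.01 and 0.01 m and y of apple_a in the frame of tray between -0.1 and -0.08 m and z of apple_a in the frame of tray between 0.0342 and 0.0462 m) or (x of apple_a in the frame of tray between -0.01 and 0.01 m and y of apple_a in the frame of tray between -0.01 and 0.01 m and z of apple_a in the frame of tray between 0.0342 and 0.0462 m)) and ((x of apple_b in the frame of tray between -0.01 and 0.01 m and y of apple_b in the frame of tray between -0.1 and -0.08 m and z of apple_b in the frame of tray between 0.0342 and 0.0462 m) or (x of apple_b in the frame of tray between -0.01 and 0.01 m and y of apple_b in the frame of tray between -0.01 and 0.01 m and z of apple_b in the frame of tray between 0.0342 and 0.0462 m)) and x of apple_seated in the frame of tray between -0.01 and 0.01 m and y of apple_seated in the frame of tray between 0.08 and 0.1 m and z of apple_seated in the frame of tray between 0.0342 and 0.0462 m and linear speed of each of apple_a, apple_b, apple_seated below 0.03 m/s); the robot touches nothing.
It fails at once if a loose apple is dropped or thrown: out of the fingers and faster than 0.8 m/s (a fall of over about 30 mm) ((contact force between the fingers and apple_a below 0.05 N and linear speed of apple_a above 0.8 m/s) or (contact force between the fingers and apple_b below 0.05 N and linear speed of apple_b above 0.8 m/s)).
It fails at once if the apple already in the tray is moved more than 20 mm (distance of apple_seated from where it was at the start of the episode above 0.02 m).
It also fails if it takes over 51 s, if anything falls off the work surface, if the arm or the gripper's body presses on something with over 40 N, if the wrist force passes 120 N, or if a joint passes its speed limit or range.

## Working session

There is one attempt and no reset: what is moved stays moved. The work goes in short steps, Python scripts to look and compute and a tool call to move; the robot and the scene stay as the last step left them, time stands still between calls to the robot, and variables do not carry over. Pictures are saved under pics/ and viewed, at most 10 in all, crops included, and the job is handed in when it is done.

Besides the shell and the picture viewer there is one more tool, called after "Emit:" by a JSON object that holds its "fn" and its "kwargs". move_arm: Moves the arm, as the interface text tells. Its arguments: {"type":"object","properties":{"commands":{"type":"array","items":{"type":"array","items":{"type":"array","items":{"type":"number"}}}},"claw":{"type":"number"},"squeeze":{"type":"number"}},"required":["commands"]}

```bash
mkdir -p pics
cat > h.py <<'E'
from rig import *
import numpy as np, cv2
def world(c,u,v,z=None,d=None):
    K=np.array(c["camera_matrix"]);D=np.array(c["D"],float);T=np.array(c["extrinsics"])
    p=cv2.undistortPoints(np.array([[[u,v]]],float),K,D)[0,0]
    r=np.array([p[0],-p[1],-1.0]);R=T[:3,:3];o=-R.T@T[:3,3];r=R.T@r
    s=d if d is not None else (z-o[2])/r[2]
    return o+s*r
def cloud(c):
    K=np.array(c["camera_matrix"]);D=np.array(c["D"],float);T=np.array(c["extrinsics"])
    v,u=np.mgrid[0:400,0:640]
    p=cv2.undistortPoints(np.stack([u,v],-1).reshape(-1,1,2).astype(float),K,D).reshape(400,640,2)
    d=c["range_z"];P=np.stack([p[...,0]*d,-p[...,1]*d,-d],-1)
    return (P-T[:3,3])@T[:3,:3]
E
python3 - <<'E'
from h import *
o=get_obs();print({k:np.round(o[k],3) for k in o})
cs=[camera(n) for n in("top","side")]
for n,c in zip(("top","side"),cs):
    cv2.imwrite(f"pics/{n}1.png",c["pixels"]); np.save(f"{n}.npy",c,allow_pickle=True)
    T=np.array(c["extrinsics"]);print(n,-T[:3,:3].T@T[:3,3],np.array(c["camera_matrix"])[0,0],c["D"])
E
```

```text
{'time': np.float64(0.0), 'q': array([-1.458,  0.528,  1.434,  0.   ,  1.181, -0.178]), 'joint_velocities': array([-0.002, -0.002,  0.002, -0.001,  0.001,  0.   ]), 'joint_torque': array([  0.   , -44.004, -17.659,   0.063,   0.058,  -0.   ]), 'position': array([ 0.18 , -0.598,  0.404]), 'tool_rot': array([ 0.989,  0.145,  0.   , -0.001]), 'ft_force': array([ 0.33 ,  0.121, -0.442]), 'moment': array([-0.032,  0.02 , -0.008]), 'grip_force': np.float64(0.0), 'grip_width': np.float64(0.087)}
top [0.43741932 0.00915578 0.87930854] 383.59010472570253 [-0.01197444  0.          0.          0.          0.        ]
side [0.19041882 0.49864462 0.78311449] 489.2351611013708 [-0.15600767  0.          0.          0.          0.        ]
```

View pics/top1.png

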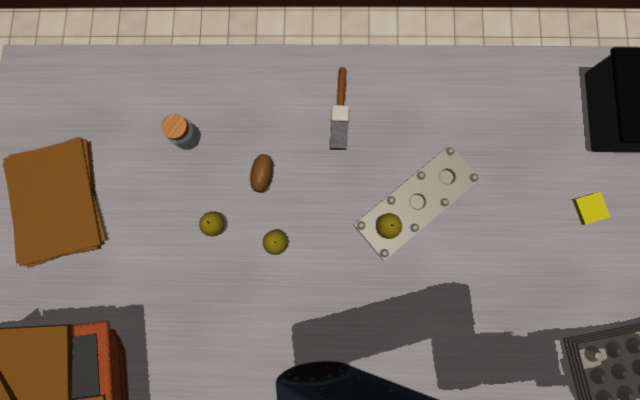

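View pics/side1.png

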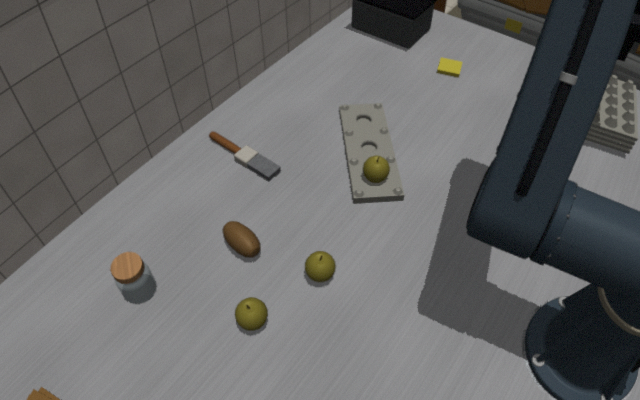

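The top view shows loose apples at about (212,223) and (275,242), the potato at (261,173), the seated apple at (389,226), and empty cups at (417,201) and (447,177). The side view agrees: loose apples at (251,313) and (320,266), and the tray around (370,150).

Run:
```python
from h import *
C={n:np.load(f"{n}.npy",allow_pickle=True).item() for n in("top","side")}
for n,c in C.items():
    hsv=cv2.cvtColor(c["pixels"],cv2.COLOR_BGR2HSV);P=cloud(c)
    m=cv2.inRange(hsv,(22,120,30),(35,255,190))
    m=cv2.morphologyEx(m,cv2.MORPH_CLOSE,np.ones((5,5)))
    for k in cv2.findContours(m,0,2)[0]:
        if cv2.contourArea(k)<250: continue
        (u,v),r=cv2.minEnclosingCircle(k); mm=np.zeros_like(m);cv2.drawContours(mm,[k],-1,255,-1)
        Q=P[(mm>0)&(c["range_z"]>0)]; 
        Q=Q[Q[:,2]>0.02]; A=np.c_[2*Q,np.ones(len(Q))]
        s=np.linalg.lstsq(A,(Q**2).sum(1),rcond=None)[0] if len(Q)>9 else np.zeros(4)
        R=np.sqrt(max(0,s[3]+s[:3]@s[:3]))
        print(n,np.round([u,v,r]),"z28",world(c,u,v,.028).round(4),"z40",world(c,u,v,.040).round(4),"sph",s[:3].round(4),R.round(4),"top",Q[:,2].max().round(3))
c=C["top"];g=P=cloud(c)
deck=((abs(P[...,2]-.018)<.006)).astype(np.uint8)*255
deck[:, :340]=0;deck[270:]=0;deck[:,490:]=0;deck[:140]=0
deck=cv2.morphologyEx(deck,cv2.MORPH_CLOSE,np.ones((9,9)))
k=max(cv2.findContours(deck,0,2)[0],key=cv2.contourArea)
B=cv2.boxPoints(cv2.minAreaRect(k));W=np.array([world(c,*b,.018)[:2] for b in B])
print("corners",W.round(4),"sides",np.linalg.norm(W-np.roll(W,1,0),axis=1),"ctr",W.mean(0))
# cups by eye
for u,v in((417,201),(447,177)): print("cup top",world(c,u,v,.018))
for u,v in((369,147),(364,118)): print("cup side",world(C["side"],u,v,.018))
# potato
hsv=cv2.cvtColor(c["pixels"],cv2.COLOR_BGR2HSV);m=cv2.inRange(hsv,(5,100,20),(21,255,255));m[:, :235]=0;m[:,290:]=0;m[:140]=0;m[230:]=0
k=max(cv2.findContours(m,0,2)[0],key=cv2.contourArea);print("potato",[world(c,*b,.025)[:2].round(3) for b in cv2.boxPoints(cv2.minAreaRect(k))])
```

```text
top [275. 242.  12.] z28 [0.4603 0.1324 0.028 ] z40 [0.46   0.1306 0.04  ] sph [0.4603 0.1315 0.028 ] 0.0271 top 0.063
top [389. 226.  13.] z28 [ 0.4999 -0.1187  0.028 ] z40 [ 0.499  -0.1169  0.04  ] sph [ 0.499  -0.1175  0.0398] 0.0274 top 0.073
top [212. 223.  12.] z28 [0.499  0.2762 0.028 ] z40 [0.4982 0.2724 0.04  ] sph [0.499  0.2748 0.028 ] 0.027 top 0.061Traceback (most recent call last):
  File "<stdin>", line 14, in <module>
    return umr_maximum(a, axis, None, out, keepdims, initial, where)
ValueError: zero-size array to reduction operation maximum which has no identity
```

Run:
```python
from h import *
C={n:np.load(f"{n}.npy",allow_pickle=True).item() for n in("top","side")}
c=C["side"];P=cloud(c);hsv=cv2.cvtColor(c["pixels"],cv2.COLOR_BGR2HSV)
for u,v in((251,313),(320,266),(376,168)):
    m=cv2.inRange(hsv,(20,100,20),(38,255,220));mm=np.zeros_like(m);cv2.circle(mm,(u,v),17,255,-1)
    s=(m>0)&(mm>0); Q=P[s&(c["range_z"]>0)]
    s4=np.linalg.lstsq(np.c_[2*Q,np.ones(len(Q))],(Q**2).sum(1),rcond=None)[0]
    print("side sph",s4[:3].round(4),np.sqrt(s4[3]+s4[:3]@s4[:3]).round(4),len(Q))
c=C["top"];P=cloud(c)
deck=((abs(P[...,2]-.02)<.009)).astype(np.uint8)*255
deck[:, :340]=0;deck[270:]=0;deck[:,490:]=0;deck[:140]=0
cv2.circle(deck,(389,226),15,255,-1)
k=max(cv2.findContours(cv2.morphologyEx(deck,cv2.MORPH_OPEN,np.ones((3,3))),0,2)[0],key=cv2.contourArea)
B=cv2.boxPoints(cv2.minAreaRect(k));W=np.array([world(c,*b,.018)[:2] for b in B])
print("corners",W.round(4),"sides",np.linalg.norm(W-np.roll(W,1,0),axis=1),"ctr",W.mean(0))
# cups: depth below deck
gx=cv2.cvtColor(c["pixels"],cv2.COLOR_BGR2GRAY)
cup=((P[...,2]<.013)).astype(np.uint8)*255
for u,v in((417,201),(447,177)):
    mm=np.zeros_like(cup);cv2.circle(mm,(u,v),11,255,-1);y,x=np.where((cup>0)&(mm>0))
    print("cup top",world(c,u,v,.018),"depth",len(x),world(c,x.mean(),y.mean(),.018) if len(x) else 0)
for u,v in((369,147),(364,118)): print("cup side",world(C["side"],u,v,.018))
hsv=cv2.cvtColor(c["pixels"],cv2.COLOR_BGR2HSV);m=cv2.inRange(hsv,(5,100,20),(21,255,255));m[:, :235]=0;m[:,290:]=0;m[:140]=0;m[230:]=0
k=max(cv2.findContours(m,0,2)[0],key=cv2.contourArea);print("potato",[world(c,*b,.025)[:2].round(3) for b in cv2.boxPoints(cv2.minAreaRect(k))])
```

```text
side sph [0.4998 0.2776 0.0294] 0.0262 796
side sph [0.4606 0.134  0.0289] 0.0265 693
side sph [ 0.5003 -0.1138  0.0419] 0.0255 531
corners [[ 0.5026 -0.0416]
 [ 0.6932 -0.2632]
 [ 0.6096 -0.3291]
 [ 0.4237 -0.109 ]] sides [0.10377999 0.29235913 0.10653574 0.28814478] ctr [ 0.55725677 -0.18571655]
cup top [ 0.55704751 -0.18430205  0.018     ] depth 160 [ 0.55697872 -0.18448335  0.018     ]
cup top [ 0.61300358 -0.25325842  0.018     ] depth 164 [ 0.61473761 -0.25188814  0.018     ]
cup side [ 0.5565634  -0.18082146  0.018     ]
cup side [ 0.6172292  -0.25513434  0.018     ]
potato [array([0.576, 0.196]), array([0.661, 0.191]), array([0.657, 0.144]), array([0.572, 0.149])]
```

Emit:
{"fn": "move_arm", "kwargs": {"commands": [[[10.5,-7.25,0.1,0,0,-1.1],[10.5,-7.25,0.1,0,0,-1.1],[10.5,-7.25,0.1,0,0,-1.1],[10.5,-7.25,0.1,0,0,-1.1],[10.5,-7.25,0.1,0,0,-1.1],[10.5,-7.25,0.1,0,0,-1.1],[10.5,-7.25,0.1,0,0,-1.1],[10.5,-7.25,0.1,0,0,-1.1],[10.5,-7.25,0.1,0,0,-1.1]]], "claw": -1, "squeeze": 15}}

```text
time: 1.23
position: [0.5001, -0.1967, 0.4004]
tool_rot: [0.766, 0.643, 0.0, -0.0]
ft_force: [-0.4, 0.4, 0.8]
grip_width: 0.0871
grip_force: 0.0
```

```bash
cat >> h.py <<'E'
from scipy.spatial.transform import Rotation as Rn
def go(x,y,z,yaw):
    o=get_obs();R=Rn.from_quat(o["tool_rot"]);p=np.array(o["position"])
    T=Rn.from_matrix(np.array([[np.cos(yaw),np.sin(yaw),0],[np.sin(yaw),-np.cos(yaw),0],[0,0,-1]]))
    print("t",round(float(o["time"]),2),"p",p.round(4),"yaw",np.degrees(np.arctan2(*R.as_matrix()[[1,0],0])).round(2),"w",o["grip_width"],"F",np.round(o["ft_force"],1))
    print("shift",(R.inv().apply(np.array([x,y,z])-p)/.04).round(3),"rv",(R.inv()*T).as_rotvec().round(3))
E
python3 -c "
from h import *
go(.44,.16,.40,np.radians(130.2))"
```

```text
t 1.23 p [ 0.5001 -0.1967  0.4004] yaw 80.06 w 0.08712357459364194 F [-0.4  0.4  0.8]
shift [ 8.525 -3.02   0.019] rv [-0.    -0.001 -0.875]
```

Emit:
{"fn": "move_arm", "kwargs": {"commands": [[[8.5,-3.0,0,0,0,-0.87],[8.5,-3.0,0,0,0,-0.87],[8.5,-3.0,0,0,0,-0.87],[8.5,-3.0,0,0,0,-0.87],[8.5,-3.0,0,0,0,-0.87],[8.5,-3.0,0,0,0,-0.87],[8.5,-3.0,0,0,0,-0.87],[8.5,-3.0,0,0,0,-0.87]]]}}

```text
time: 2.22
position: [0.4413, 0.1552, 0.4006]
tool_rot: [0.426, 0.905, -0.0, 0.0]
ft_force: [-0.1, -0.2, 0.1]
grip_width: 0.087
grip_force: 0.0
```

```bash
cat >> h.py <<'E'
def apples(c,zmax=.08):
    hsv=cv2.cvtColor(c["pixels"],cv2.COLOR_BGR2HSV);P=cloud(c);d=c["range_z"]
    m=cv2.inRange(hsv,(22,120,30),(35,255,220))
    m=cv2.morphologyEx(m,cv2.MORPH_OPEN,np.ones((5,5)))
    for k in cv2.findContours(m,0,2)[0]:
        if cv2.contourArea(k)<250: continue
        mm=np.zeros_like(m);cv2.drawContours(mm,[k],-1,255,-1);mm=cv2.erode(mm,np.ones((5,5)))
        Q=P[(mm>0)&(d>0)];Q=Q[(Q[:,2]>.015)&(Q[:,2]<zmax)]
        if len(Q)<60: continue
        s=np.linalg.lstsq(np.c_[2*Q,np.ones(len(Q))],(Q**2).sum(1),rcond=None)[0]
        print("apple px",cv2.minEnclosingCircle(k)[0],"c",s[:3].round(4),"R",np.sqrt(s[3]+s[:3]@s[:3]).round(4),len(Q))
E
python3 -c "
from h import *
c=camera('wrist');cv2.imwrite('pics/w1.png',c['pixels']);apples(c)
go(.4995,.276,.24,np.radians(130.2))"
```

```text
apple px (215.0, 364.5) c [ 0.4996 -0.1136  0.0424] R 0.0245 487
apple px (318.96551513671875, 199.2521514892578) c [0.4613 0.1331 0.0296] R 0.0264 1642
apple px (442.265380859375, 116.63196563720703) c [0.4998 0.2758 0.0295] R 0.0265 2003
t 2.27 p [0.4415 0.1547 0.4006] yaw 129.51 w 0.0871267472693434 F [-0.1 -0.3  0.2]
shift [1.417 3.05  4.014] rv [-0.001  0.    -0.012]
```

View pics/w1.png

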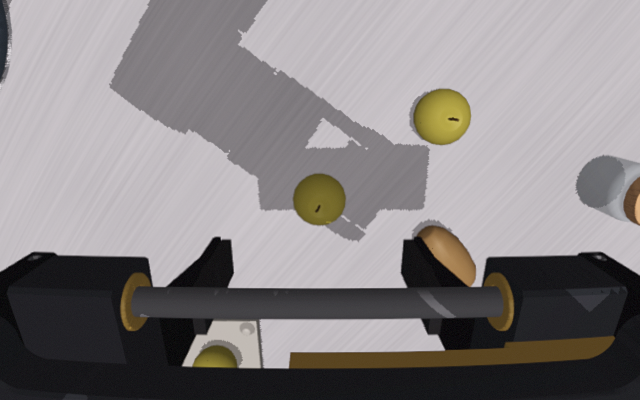

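The wrist view shows the two loose apples at (319,199) and (442,117), and the positions match the earlier fit. I'll grasp the far one (0.4995, 0.276).

Emit:
{"fn": "move_arm", "kwargs": {"commands": [[[1.42,3.05,2.2,0,0,-0.012],[1.42,3.05,2.2,0,0,-0.012],[1.42,3.05,2.2,0,0,-0.012],[1.42,3.05,3.0,0,0,-0.012],[1.42,3.05,4.0,0,0,-0.012],[1.42,3.05,4.8,0,0,-0.012],[1.42,3.05,5.2,0,0,-0.012],[1.42,3.05,5.2,0,0,-0.012],[1.42,3.05,5.2,0,0,-0.012]]]}}

```text
time: 3.4
position: [0.4997, 0.2771, 0.1938]
tool_rot: [0.421, 0.907, 0.001, 0.001]
ft_force: [-0.7, -0.4, -0.2]
grip_width: 0.0872
grip_force: 0.0
```

```bash
python3 -c "
from h import *
go(.4995,.276,.192,np.radians(130.2))"
```

```text
t 3.4 p [0.4997 0.2771 0.1938] yaw 130.23 w 0.08718059484058989 F [-0.7 -0.4 -0.2]
shift [-0.018 -0.023  0.045] rv [0.002 0.001 0.001]
```

Emit:
{"fn": "move_arm", "kwargs": {"commands": [[[0,0,0,0,0,0],[0,0,0,0,0,0],[0,0,0,0,0,0],[0,0,0,0,0,0],[0,0,0,0,0,0],[0,0,0,0,0,0],[0,0,0,0,0,0],[0,0,0,0,0,0]]], "claw": 1, "squeeze": 15}}

```text
time: 4.4
position: [0.499, 0.2776, 0.1929]
tool_rot: [0.42, 0.907, 0.0, 0.0]
ft_force: [0.2, 0.8, 2.0]
grip_width: 0.055
grip_force: 15.0
```

```bash
python3 -c "
from h import *
print(get_obs()['grip_force'])
go(.615,-.2535,.32,np.radians(130.2))"
```

```text
15.00237223226577
t 4.4 p [0.499  0.2776 0.1929] yaw 130.28 w 0.05502314849267302 F [0.2 0.8 2. ]
shift [-12.003  -6.37   -3.179] rv [0.    0.    0.001]
```

Emit:
{"fn": "move_arm", "kwargs": {"commands": [[[0,0,-0.2,0,0,0],[0,0,-0.7,0,0,0],[0,0,-1.5,0,0,0],[0,0,-2.3,0,0,0],[-0.3,-0.16,-3.0,0,0,0],[-0.9,-0.48,-3.2,0,0,0],[-1.7,-0.9,-3.2,0,0,0],[-2.7,-1.43,-3.2,0,0,0],[-3.7,-1.96,-3.2,0,0,0],[-4.7,-2.49,-3.2,0,0,0],[-5.6,-2.97,-3.2,0,0,0],[-6.2,-3.29,-3.2,0,0,0]]]}}

```text
time: 5.9
position: [0.5588, 0.0012, 0.3208]
tool_rot: [0.421, 0.907, -0.0, -0.0]
ft_force: [0.5, -0.7, -0.7]
grip_width: 0.0553
grip_force: 15.0
```

Emit:
{"fn": "move_arm", "kwargs": {"commands": [[[-0.8,-0.42,0,0,0,0],[-1.7,-0.9,0,0,0,0],[-2.7,-1.44,0,0,0,0],[-3.6,-1.91,0,0,0,0],[-4.4,-2.34,0,0,0,0],[-5.0,-2.66,0,0,0,0],[-5.5,-2.92,0,0,0,0],[-5.75,-3.05,0,0,0,0],[-5.8,-3.08,0,0,0,0],[-5.8,-3.08,0,0,0,0]]]}}

```text
time: 7.15
position: [0.6147, -0.2527, 0.3206]
tool_rot: [0.42, 0.907, 0.0, -0.001]
ft_force: [1.0, 0.6, -1.5]
grip_width: 0.0551
grip_force: 15.0
```

```bash
python3 -c "
from h import *
print(get_obs()['grip_force'])
go(.615,-.2535,.215,np.radians(130.2))
c=camera('wrist');cv2.imwrite('pics/w2.png',c['pixels']);apples(c,.3);c=camera('top');apples(c,.3)"
```

```text
14.99791934271343
t 7.15 p [ 0.6147 -0.2527  0.3206] yaw 130.31 w 0.05506077447727361 F [ 1.   0.6 -1.5]
shift [-0.024 -0.007  2.64 ] rv [-0.    -0.001  0.002]
apple px (316.5, 322.0) c [ 0.6184 -0.2574  0.1578] R 0.0246 772
apple px (316.6151428222656, 278.0335388183594) c [ 0.6153 -0.2543  0.157 ] R 0.0271 5952
```

View pics/w2.png

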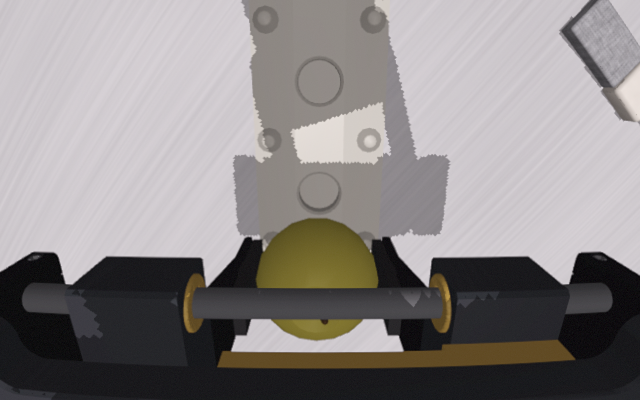

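```bash
python3 -c "
from h import *
c=camera('wrist')
g=cv2.cvtColor(c['pixels'],cv2.COLOR_BGR2GRAY)
P=cloud(c)
for u,v in((320,81),(319,190),(264,19),(372,18),(269,140),(369,140)): print((u,v),world(c,u,v,.018 if u in(320,319) else .022).round(4),P[v,u].round(4))
# ellipse fit of cup by depth
for u,v in((320,81),(319,190)):
  m=((P[...,2]<.0125)&(c['range_z']>0)).astype(np.uint8);mm=np.zeros_like(m);cv2.circle(mm,(u,v),27,1,-1);y,x=np.where(m&mm);
  print(len(x),P[y,x][:,:2].mean(0) if len(x) else 0)
"
```

```text
(320, 81) [ 0.5597 -0.1844  0.018 ] [ 0.5596 -0.1841  0.0057]
(319, 190) [ 0.6159 -0.2515  0.018 ] [ 0.6181 -0.254   0.0065]
(264, 19) [ 0.4997 -0.1773  0.022 ] [ 0.5004 -0.1775  0.025 ]
(372, 18) [ 0.5595 -0.1256  0.022 ] [ 0.5596 -0.1267  0.0272]
(269, 140) [ 0.558  -0.2448  0.022 ] [ 0.5581 -0.244   0.0264]
(369, 140) [ 0.6185 -0.1934  0.022 ] [ 0.6178 -0.1934  0.0254]
1515 [ 0.55866295 -0.18508654]
1135 [ 0.61866448 -0.25580817]
```

Wrist view: apple held at about (317,280), with the empty cups at (319,190) and (320,81). The cup and cone positions agree on (0.616, -0.253) for the far cup, so I'll lower in slowly.

Emit:
{"fn": "move_arm", "kwargs": {"commands": [[[0,0.03,0.3,0,0,0],[0,0.03,0.9,0,0,0],[0,0.03,1.5,0,0,0],[0,0.03,2.0,0,0,0],[0,0.03,2.35,0,0,0],[0,0.03,2.6,0,0,0],[0,0.03,2.75,0,0,0],[0,0.03,2.83,0,0,0],[0,0.03,2.87,0,0,0],[0,0.03,2.87,0,0,0],[0,0.03,2.87,0,0,0]]]}}

```text
time: 8.68
position: [0.6159, -0.2527, 0.2064]
tool_rot: [0.42, 0.907, -0.0, 0.0]
ft_force: [0.4, -0.4, -0.9]
grip_width: 0.0552
grip_force: 15.0
```

```bash
python3 -c "
from h import *
print(get_obs()['grip_force'])
go(.616,-.253,.205,np.radians(130.2))
c=camera('wrist');apples(c,.3);c=camera('side');apples(c,.2);cv2.imwrite('pics/s2.png',cv2.resize(c['pixels'][80:240,280:480],None,fx=3,fy=3))"
```

```text
14.997840042924508
t 8.68 p [ 0.6159 -0.2527  0.2064] yaw 130.28 w 0.05519975087295813 F [ 0.4 -0.4 -0.9]
shift [-0.007 -0.002  0.034] rv [0.    0.001 0.001]
apple px (317.0, 322.0) c [ 0.6199 -0.2578  0.0437] R 0.0245 791
apple px (316.6095275878906, 278.372802734375) c [ 0.6167 -0.2546  0.0428] R 0.027 5969
apple px (319.5, 266.0) c [0.4589 0.1368 0.0336] R 0.0218 450
apple px (375.6219482421875, 168.84146118164062) c [ 0.4983 -0.1099  0.0461] R 0.0205 327
apple px (364.5, 111.0) c [ 0.6134 -0.2468  0.047 ] R 0.0196 248
```

View pics/s2.png

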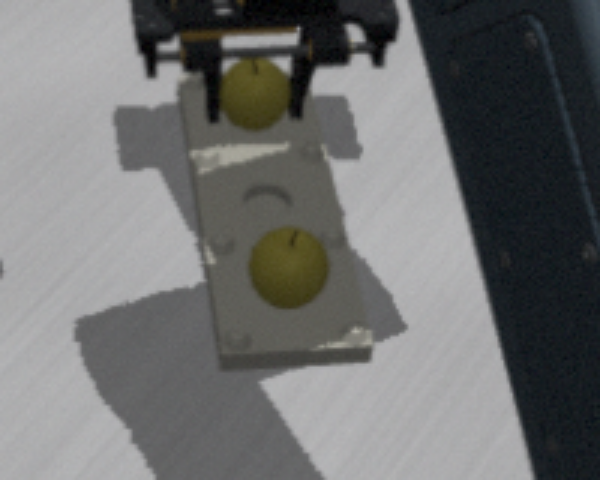

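The side crop shows the apple held just above the far cup, with no contact force yet. I'll lower it a little further.

Emit:
{"fn": "move_arm", "kwargs": {"commands": [[[0,0,0.02,0,0,0],[0,0,0.04,0,0,0],[0,0,0.05,0,0,0],[0,0,0.05,0,0,0]]]}}

```text
time: 9.28
position: [0.6159, -0.2526, 0.2051]
tool_rot: [0.42, 0.907, -0.0, 0.0]
ft_force: [-0.9, 1.4, 6.0]
grip_width: 0.0549
grip_force: 15.0
```

Emit:
{"fn": "move_arm", "kwargs": {"commands": [[[0,0,0,0,0,0],[0,0,0,0,0,0],[0,0,0,0,0,0],[0,0,0,0,0,0]]], "claw": -0.6}}

```text
time: 9.78
position: [0.6157, -0.2527, 0.2037]
tool_rot: [0.42, 0.907, 0.0, -0.0]
ft_force: [0.2, 0.2, 1.4]
grip_width: 0.0696
grip_force: 0.0
```

Emit:
{"fn": "move_arm", "kwargs": {"commands": [[[0,0,0,0,0,0],[0,0,0,0,0,0],[0,0,-0.5,0,0,0],[0,0,-1.2,0,0,0],[0,0,-2.2,0,0,0],[0,0,-2.9,0,0,0],[0,0,-2.9,0,0,0]]], "claw": -1}}

```text
time: 10.65
position: [0.6166, -0.2531, 0.3244]
tool_rot: [0.42, 0.907, -0.0, 0.004]
ft_force: [0.8, -0.3, 0.0]
grip_width: 0.0867
grip_force: 0.0
```

```bash
python3 -c "
from h import *
for n in('wrist','side'):
  c=camera(n);apples(c,.3)
go(.461,.133,.32,np.radians(130.2))"
```

```text
apple px (316.3508605957031, 195.50677490234375) c [ 0.617  -0.2538  0.0407] R 0.0273 3229
apple px (319.58642578125, 266.02777099609375) c [0.4588 0.1372 0.0343] R 0.0213 454
apple px (375.5526428222656, 168.7894744873047) c [ 0.4985 -0.1099  0.0461] R 0.0205 325
apple px (364.0863342285156, 111.3436508178711) c [ 0.613  -0.2455  0.0468] R 0.0185 234
t 10.75 p [ 0.6155 -0.2525  0.3206] yaw 130.28 w 0.08710321489290078 F [-0.1 -0.8 -1.1]
shift [9.85  3.284 0.01 ] rv [0.    0.001 0.001]
```

The first apple is seated, with its centre 41 mm up. Next is the second apple.

Emit:
{"fn": "move_arm", "kwargs": {"commands": [[[1.4,0.47,0,0,0,0],[2.8,0.93,0,0,0,0],[4.2,1.4,0,0,0,0],[5.6,1.87,0,0,0,0],[7.0,2.33,0,0,0,0],[8.4,2.8,0,0,0,0],[9.4,3.13,0,0,0,0],[9.85,3.28,0,0,0,0],[9.85,3.28,0,0,0,0],[9.85,3.28,0,0,0,0]]]}}

```text
time: 12.0
position: [0.4614, 0.1322, 0.3194]
tool_rot: [0.42, 0.907, -0.0, -0.0]
ft_force: [0.6, -0.4, 0.3]
grip_width: 0.0872
grip_force: 0.0
```

```bash
python3 -c "
from h import *
c=camera('wrist');apples(c,.3)
go(.461,.133,.1925,np.radians(130.2))"
```

```text
apple px (318.50042724609375, 194.2104949951172) c [0.4615 0.1329 0.0288] R 0.0271 3032
t 12.05 p [0.4616 0.132  0.3196] yaw 130.23 w 0.08709489522613922 F [-0.1 -0.2 -0. ]
shift [0.029 0.007 3.177] rv [-0. -0.  0.]
```

Emit:
{"fn": "move_arm", "kwargs": {"commands": [[[0.02,0,0.8,0,0,0],[0.02,0,1.7,0,0,0],[0.02,0,2.5,0,0,0],[0.02,0,3.0,0,0,0],[0.02,0,3.17,0,0,0],[0.02,0,3.17,0,0,0],[0.02,0,3.17,0,0,0]]]}}

```text
time: 12.92
position: [0.4611, 0.1331, 0.1939]
tool_rot: [0.421, 0.907, 0.0, 0.001]
ft_force: [-0.3, 0.2, 0.1]
grip_width: 0.087
grip_force: 0.0
```

Emit:
{"fn": "move_arm", "kwargs": {"commands": [[[0,0,0,0,0,0],[0,0,0,0,0,0],[0,0,0,0,0,0],[0,0,0,0,0,0],[0,0,0,0,0,0],[0,0,0,0,0,0],[0,0,0,0,0,0],[0,0,0,0,0,0]]], "claw": 1, "squeeze": 15}}

```text
time: 13.92
position: [0.4607, 0.1334, 0.1932]
tool_rot: [0.42, 0.907, 0.0, 0.0]
ft_force: [-0.2, 0.6, 1.5]
grip_width: 0.055
grip_force: 15.0
```

```bash
python3 -c "
from h import *
go(.558,-.185,.32,np.radians(130.2))"
```

```text
t 13.93 p [0.4607 0.1334 0.1932] yaw 130.28 w 0.05503173601282681 F [-0.2  0.6  1.5]
shift [-7.645 -3.29  -3.17 ] rv [0.    0.    0.001]
```

Emit:
{"fn": "move_arm", "kwargs": {"commands": [[[0,0,-0.2,0,0,0],[0,0,-0.7,0,0,0],[0,0,-1.5,0,0,0],[0,0,-2.3,0,0,0],[-0.3,-0.13,-3.0,0,0,0],[-0.9,-0.39,-3.17,0,0,0],[-1.6,-0.69,-3.17,0,0,0],[-2.4,-1.03,-3.17,0,0,0],[-3.2,-1.38,-3.17,0,0,0],[-4.0,-1.72,-3.17,0,0,0],[-4.7,-2.02,-3.17,0,0,0],[-5.2,-2.24,-3.17,0,0,0]]]}}

```text
time: 15.42
position: [0.5267, -0.0845, 0.32]
tool_rot: [0.421, 0.907, -0.0, -0.0]
ft_force: [-0.1, 0.4, -2.3]
grip_width: 0.0552
grip_force: 15.0
```

```bash
python3 -c "
from h import *
go(.558,-.185,.32,np.radians(130.2));print(get_obs()['grip_force'])"
```

```text
t 15.43 p [ 0.5267 -0.0845  0.32  ] yaw 130.23 w 0.05523030888161416 F [-0.1  0.4 -2.3]
shift [-2.424 -1.025  0.   ] rv [-0.    -0.001  0.   ]
14.999644473718945
```

Emit:
{"fn": "move_arm", "kwargs": {"commands": [[[-0.6,-0.25,0,0,0,0],[-1.2,-0.5,0,0,0,0],[-1.8,-0.76,0,0,0,0],[-2.2,-0.93,0,0,0,0],[-2.42,-1.02,0,0,0,0],[-2.42,-1.02,0,0,0,0],[-2.42,-1.02,0,0,0,0],[-2.42,-1.02,0,0,0,0]]]}}

```text
time: 16.42
position: [0.558, -0.1827, 0.3199]
tool_rot: [0.42, 0.908, 0.0, -0.0]
ft_force: [-0.3, 0.4, -0.9]
grip_width: 0.0549
grip_force: 15.0
```

```bash
python3 -c "
from h import *
go(.558,-.185,.206,np.radians(130.2));print(get_obs()['grip_force'])
c=camera('wrist');apples(c,.3);cv2.imwrite('pics/w3.png',c['pixels'])"
```

```text
t 16.43 p [ 0.558  -0.1827  0.3199] yaw 130.33 w 0.054904816181900476 F [-0.3  0.4 -0.9]
shift [-0.047 -0.036  2.848] rv [-0.    -0.001  0.002]
14.999151822994463
apple px (316.5, 322.0) c [ 0.5608 -0.1868  0.1566] R 0.0249 618
apple px (316.5572204589844, 276.57684326171875) c [ 0.5581 -0.1837  0.156 ] R 0.0271 6198
apple px (316.01153564453125, 79.63417053222656) c [ 0.5009 -0.1167  0.0395] R 0.0283 4266
```

View pics/w3.png

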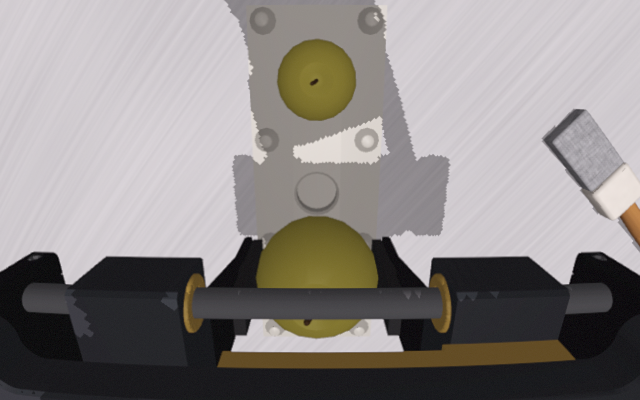

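Wrist view: the seated apple is at (316,80), the empty middle cup at (317,190) and the held apple at (317,277), all in line. Lowering now.

Emit:
{"fn": "move_arm", "kwargs": {"commands": [[[-0.045,0,0.3,0,0,0],[-0.045,0,0.9,0,0,0],[-0.045,0,1.5,0,0,0],[-0.045,0,2.0,0,0,0],[-0.045,0,2.35,0,0,0],[-0.045,0,2.6,0,0,0],[-0.045,0,2.75,0,0,0],[-0.045,0,2.83,0,0,0],[-0.045,0,2.87,0,0,0],[-0.045,0,2.87,0,0,0],[-0.045,0,2.87,0,0,0]]]}}

```text
time: 17.85
position: [0.5594, -0.1848, 0.2058]
tool_rot: [0.42, 0.907, 0.0, 0.0]
ft_force: [-1.7, 0.7, 4.3]
grip_width: 0.0557
grip_force: 15.0
```

Emit:
{"fn": "move_arm", "kwargs": {"commands": [[[0,0,0.02,0,0,0],[0,0,0.02,0,0,0],[0,0,0.02,0,0,0]]]}}

```text
time: 18.23
position: [0.5592, -0.1846, 0.2053]
tool_rot: [0.42, 0.907, 0.0, -0.0]
ft_force: [-2.4, 2.8, 7.8]
grip_width: 0.0549
grip_force: 15.0
```

Emit:
{"fn": "move_arm", "kwargs": {"commands": [[[0,0,0,0,0,0],[0,0,0,0,0,0],[0,0,0,0,0,0],[0,0,0,0,0,0]]], "claw": -0.6}}

```text
time: 18.73
position: [0.5594, -0.185, 0.2041]
tool_rot: [0.42, 0.907, -0.0, -0.0]
ft_force: [1.0, 0.3, 0.2]
grip_width: 0.0693
grip_force: 0.0
```

Emit:
{"fn": "move_arm", "kwargs": {"commands": [[[0,0,0,0,0,0],[0,0,0,0,0,0],[0,0,-0.5,0,0,0],[0,0,-1.2,0,0,0],[0,0,-2.2,0,0,0],[0,0,-3.2,0,0,0],[0,0,-3.2,0,0,0],[0,0,-3.2,0,0,0]]], "claw": -1}}

```text
time: 19.73
position: [0.5589, -0.1846, 0.3319]
tool_rot: [0.42, 0.907, 0.0, -0.001]
ft_force: [0.1, 0.5, -0.3]
grip_width: 0.0873
grip_force: 0.0
```

```bash
python3 -c "
from h import *
c=camera('wrist');apples(c,.3)
c=camera('side');apples(c,.3);cv2.imwrite('pics/s3.png',cv2.resize(c['pixels'][80:240,280:480],None,fx=3,fy=3))
print(get_obs()['time'])"
```

```text
apple px (317.5, 284.0) c [ 0.6163 -0.253   0.0416] R 0.0265 867
apple px (317.17376708984375, 194.9052734375) c [ 0.5589 -0.1852  0.0405] R 0.0275 3044
apple px (316.9059143066406, 77.16376495361328) c [ 0.5009 -0.1167  0.0397] R 0.0281 3872
apple px (376.2057189941406, 169.08558654785156) c [ 0.4978 -0.11    0.0461] R 0.0204 325
apple px (369.5848693847656, 138.4741668701172) c [ 0.5558 -0.1778  0.0462] R 0.0196 271
apple px (364.20587158203125, 111.5) c [ 0.6133 -0.245   0.0469] R 0.0183 236
19.825
```

View pics/s3.png

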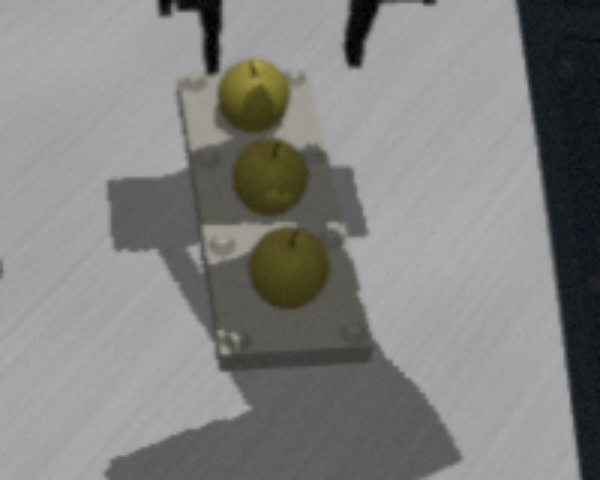

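The side crop shows all three apples in line in their cups, about 40 mm up and 90 mm apart, with the gripper clear above them. Handing in.

```bash
python3 -c "
from rig import *
print(hand_in())"
```

```text
the job is handed in; nothing more can be done
None
```

Both loose apples now sit in the two empty cups, the third was left in its own cup, and the job was handed in at about 20 s of the 51 s allowed; no verdict came back.

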